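# Slide a milling blank carrier home into its index pocket

## Robot

A 7-joint arm with a two-finger parallel gripper is mounted at the origin on a cart in front of the work surface, level with it; the furniture and walls round the work are solid. World frame = base frame: x ahead of the robot, y to its left, z up, the work surface at z = 0. Lengths are in m, angles in degrees, forces in N, time in s.
With the tool pointing down it reaches from about 0.425 to 0.875 m from the base axis. Payload 4.7 kg.
Tool frame: the origin (TCP) lies at the very end of the fingers, on their centre line; the grasp point (between the pads) lies 19 mm behind it (env.grip_point_offset is the distance from the TCP to the grasp point, in m); z points along the fingers, y is the line along which they close (so a half turn about z gives the same grasp; the last joint's range is limited). The gripper opens to 87 mm and grips with 3 to 60 N. Pads are 19 mm wide; open, the fingers measure 117 mm over their backs; the gripper's body (75 mm by 190 mm) begins 51 mm behind the grasp point.
Start: joints at [-63.65, 18.392, -4.016, 83.108, 1.295, 78.541, -3.26], TCP at [0.28, 0.586, 0.223] pointing down, gripper open.
Joint ranges: [-163.93, 163.93], [-17.29, 119.83], [-79.2, 71.16], [3.27, 140.29], [-89.18, 269.18], [5.43, 117.66], [-154.24, 154.24]. Speed limits (degrees/s): [147.25, 147.25, 180, 180, 180, 180, 180].

## Interface

Orientations are given as [roll, pitch, yaw] about the fixed x, y, z axes, in that order (R = Rz(yaw) Ry(pitch) Rx(roll)).
In Python, from cell import env gives the robot as it stands.
- The arm moves only by the tool jog_arm, never from a script. Its argument "motion" is a list of rows, each an object of numbers: "x", "y", "z": the shift along the tool's x, y, z in cm; "ax", "ay", "az": the turn, a rotation vector about the tool's x, y, z in degrees. In form: [{"x": .., "y": .., "z": .., "ax": .., "ay": .., "az": ..}, ...]. A call has exactly 5 rows; each row shifts and turns the commanded pose from where the row before left it, along the tool's axes as they then stand; what a row does not reach is not made up. A row lasts 1/10 s, in which the tool goes at most 50 mm and 8.59 degrees, less where a joint would pass 70% of its speed; a pose out of reach is approached as far as the arm can. A call is refused whole if a number of a shift passes 5 or a number of a turn 8.59, either way. A call with a gripper value outside its range is refused whole. "claw" is the gripper command: -1 is shut, 1 is fully open, values between are in proportion, set as the call begins (left out, the last holds). The fingers move at their own pace and stop on an object; "squeeze" is the grip in N (left out, the last holds). Time passes only in rows, so rows that do not move let the fingers close, or fill a call up. It gives the time, the measured TCP pose, the force, the opening and the grip force at its end, in the units of the state.
- env.get_obs(): the state, without advancing time (a new reading comes with each control period).
- env.read_camera(name): name is "scene" or "top"; returns the picture (384x512x3 uint8, red, green, blue); there is no depth.
- env.camera_params(name): a dict with "fx", "fy", "cx", "cy" (pixels), "extrinsics" (4x4, takes a point from world to camera coordinates). Camera axes: x right, y up, looking along -z (the intrinsics and any distortion apply to the point x, -y, -z); pixel columns grow to the right and rows downward; lengths in m; the calibration is good to about 2 mm. A picture is of the moment at which its call begins. camera_params takes no time and is no camera call.
- env.sign_off(): hands the job in; it is judged then, once.
The state is a dict: "time_s": time; "qpos": joint angles; "joint_velocities": joint speeds; "effort": joint torques, N m; "tool_pos": TCP position; "tool_rot": TCP orientation; "force": force on the tool from outside, world axes, zero at the start; "wrist_torque": the same for the moment, N m; "grip_width": finger opening in m; "grasp_force": force on a finger pad.
Only numpy, scipy, OpenCV 4.12 (cv2) and the standard library are available. Lean on these libraries where they do the work, as an engineer would, in place of code of your own. Each camera call takes 0.05 s, during which the arm holds its last target. There are 200 camera calls.

## Task

Load the milling blank for grinding: set its carrier plate flat in the open loading bay of the blank holder, then slide it gently along the channel under the lips until it drops fully into the pocket in the channel floor, and let go of it there. The pocket's place changes from job to job, so feel for the drop, and stop as soon as it is in: never press or ram the carrier hard against the holder (keep it well under 40 N). Leave the little dish and the felt wheel where they are.

Things in the scene. Friction and masses are not known exactly. Their poses are not given: they have to be found in the camera images.
- carrier_grip (a point): Blank carrier, loose, ~0.2 kg: steel plate 44 (x) by 56 (y) by 8 mm with an upright white ceramic block 18 (x) by 26 (y) by 42 mm glued on its middle; 50 mm tall in all, same when turned half round, stands plate down. This point is on the block's axis, 40 mm above the plate's underside. y runs along the 56 mm side, z up. The block can be gripped across 18 or 26 mm.
- holder: Blank holder, aluminium and dark steel, fixed, 72 (x) by 228 (y) by 30 mm high; origin on the bench under its middle. Loading bay at its +y end; from there the channel runs toward -y along x = 0 to an end wall at y = -105 mm. Channel 48 mm wide, 45 degree lead-ins, floor 13 mm above the bench, polished (friction about 0.2). Carrier fits only with its y side along holder y.
- bay (a point): Centre of the loading bay's floor, 13.5 mm above the bench, at holder y = +79 mm. The bay is open above, 60 mm wide (x) and 66 mm long (y), walls 22 mm above the bench. Axes as the holder's: the channel starts 33 mm from here toward -y.
- slot (a point): Point on the channel's centre line at holder y = -32 mm, level with the lips' tops, 30 mm above the bench. The two lips (5 mm thick, undersides 25 mm above the bench) cover the channel from y = +47 to -111 mm and leave a 28 mm wide slot in which the block travels; the plate goes under them and can enter only from the bay.
- dish: A small white dappen dish, 43 by 43 by 26 mm, loose bystander; origin at the centre of its underside.
- wheel: A felt polishing wheel lying flat, 38 mm across, 13 mm high, loose bystander; origin at the centre of its underside.
- channel_end (a point): Mid-length of the channel end wall, 13 mm above the bench, holder y = -105 mm. The dark bar that forms the channel floor has one pocket across its full width, 60 mm long, 5 mm deep, centred anywhere from holder y = -60 to +5 mm: not measured, found by feel or seen through the slot. A carrier free to fall drops in by its weight and is stopped by the pocket's walls (2 mm play each end).
There are look-alikes about, which are no part of the job. There is more than one size of the part that bears carrier_grip; the job needs the largest.

How it is judged:
By the outcome, as a careful person would: the job done as asked, in the order asked, and still so for the second after the job is handed in, with the robot touching nothing.
It also fails if it takes over 64 s, if anything falls off the work surface, if the arm or the gripper's body presses on something with over 40 N, if the wrist force passes 120 N, or if a joint passes its speed limit or range.

## Working session

There is one attempt and no reset: what is moved stays moved. The work goes in short steps, Python scripts to look and compute and a tool call to move; the robot and the scene stay as the last step left them, time stands still between calls to the robot, and variables do not carry over. Pictures are saved under pics/ and viewed, at most 10 in all, crops included, and the job is handed in when it is done.

Besides the shell and the picture viewer there is one more tool, called after "Call:" by a JSON object that holds its "method" and its "body". jog_arm: Moves the arm, as the interface text tells. Its arguments: {"type":"object","properties":{"motion":{"type":"array"},"claw":{"type":"number"},"squeeze":{"type":"number"}},"required":["motion"]}

```bash
mkdir -p pics; ls; python3 - <<'E'
from cell import env
import cv2,numpy as np
o=env.get_obs();print({k:np.round(v,4).tolist() for k,v in o.items()})
for n in("scene","top"):
    p=env.camera_params(n);print(n,p["fx"],p["fy"],p["cx"],p["cy"],[k for k in p]);print(np.round(p["extrinsics"],4).tolist())
    im=env.read_camera(n);cv2.imwrite(f"pics/{n}0.png",im[...,::-1])
E
```

```text
pics
{'time_s': 0.0, 'qpos': [-63.6507, 18.4397, -4.0143, 83.1756, 1.2932, 78.5419, -3.2601], 'joint_velocities': [-0.0854, 0.0509, -0.0805, -0.0296, 0.0274, -0.0512, -0.0311], 'effort': [-0.0004, -49.128, -0.4039, -31.2525, -0.0638, 0.0436, 0.0002], 'tool_pos': [0.2801, 0.5859, 0.2214], 'tool_rot': [-179.8879, 0.0045, 154.4589], 'force': [0.9202, -1.4642, 0.5464], 'wrist_torque': [-0.0107, -0.0107, 0.0166], 'grasp_force': 0.0, 'grip_width': 0.0871}
scene 433.8451339123814 433.8451339123814 253.33913766696008 190.68385854483336 ['fx', 'fy', 'cx', 'cy', 'extrinsics']
[[-0.7952, -0.6063, -0.0006, 0.3736], [0.3742, -0.4916, 0.7863, -0.2996], [-0.477, 0.6251, 0.6178, -0.5602], [0.0, 0.0, 0.0, 1.0]]
top 406.8498608206438 406.8498608206438 256.19958887158816 193.16355247705755 ['fx', 'fy', 'cx', 'cy', 'extrinsics']
[[0.0003, -1.0, -0.0085, -0.087], [0.9892, -0.0009, 0.1467, -0.5339], [-0.1467, -0.0084, 0.9891, -0.8726], [0.0, 0.0, 0.0, 1.0]]
```

View pics/scene0.png

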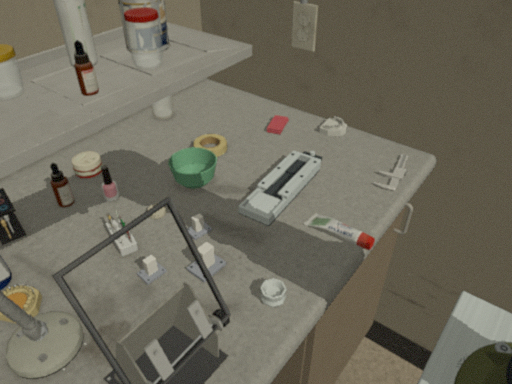

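View pics/top0.png

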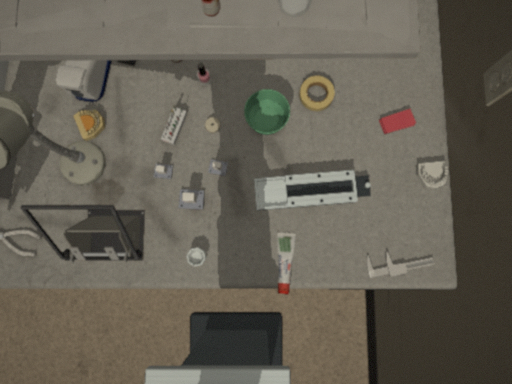

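The scene picture shows three block carriers at (205,263), (150,268) and (199,228), which are top (191,198), (163,171) and (217,167). The one at top (191,198) looks largest. The holder is at top (312,190) with its open bay at the left end (270,192). The dish is at top (196,257), the wheel at (212,125), and a stand frame at (85,230). I'll enlarge these to confirm.

```bash
python3 - <<'E'
import cv2,numpy as np
t=cv2.imread("pics/top0.png");s=cv2.imread("pics/scene0.png")
a=cv2.resize(t[150:220,145:385],(800,233),interpolation=cv2.INTER_CUBIC)
b=cv2.resize(s[145:295,125:335],(500,357),interpolation=cv2.INTER_CUBIC)
c=cv2.resize(t[150:215,150:205],(300,355),interpolation=cv2.INTER_CUBIC)
m=np.zeros((595,800,3),np.uint8);m[:233]=a;m[235:592,:500]=b;m[235:590,500:]=c
cv2.imwrite("pics/crop1.png",m)
E
```

```text
(no output)
```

View pics/crop1.png

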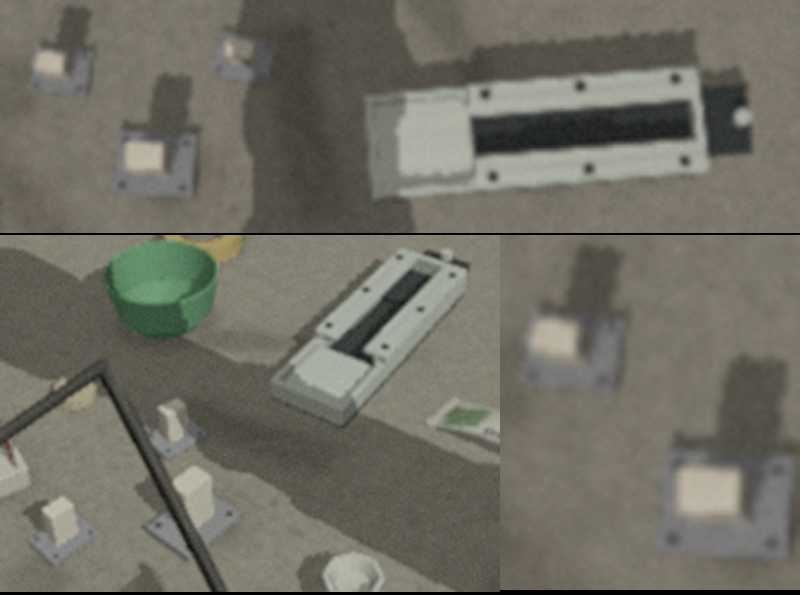

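Confirmed. The carrier at top (191,198) is clearly larger than (163,171) and (217,167), in both plate and block. Its 56 mm side lies roughly along the world y axis. Next I'll fit the poses from corners in both views.

```bash
cat > h.py <<'E'
from cell import env
import numpy as np
from scipy.optimize import least_squares
P={n:env.camera_params(n) for n in("scene","top")}
def proj(n,X):
    p=P[n];E=np.array(p["extrinsics"]);c=np.atleast_2d(X)@E[:3,:3].T+E[:3,3]
    return np.c_[p["cx"]-p["fx"]*c[:,0]/c[:,2],p["cy"]+p["fy"]*c[:,1]/c[:,2]]
def unp(n,u,v,z):
    return least_squares(lambda q:(proj(n,[q[0],q[1],z])-[u,v]).ravel(),[.5,0]).x
def W(q,M):
    c,s=np.cos(q[2]),np.sin(q[2]);M=np.array(M)
    return np.c_[q[0]+c*M[:,0]-s*M[:,1],q[1]+s*M[:,0]+c*M[:,1],M[:,2]]
def T(a): return np.array(a)/3.3333+[145,150]-[.35,.35]
def S(a): return (np.array(a)-[0,235])/2.381+[125,145]-[.3,.3]
def fit(obs,q0):
    f=lambda q:np.concatenate([(proj(n,W(q,M))-px).ravel() for n,M,px in obs])
    r=least_squares(f,q0,loss="soft_l1");return r.x,f(r.x)
E
python3 - <<'E'
from h import *
m=1e-3
H=[("top",np.array([[36,114,22],[-36,114,22],[36,47,30],[-36,47,30],[36,-114,30],[-36,-114,30]])*m,T([[366,97],[372,198],[470,87],[476,187],[697,70],[708,170]])),
("scene",np.array([[36,114,22],[-36,114,22],[36,-114,30],[-36,-114,30]])*m,S([[272,383],[347,413],[405,250],[467,268]]))]
C=[("top",np.array([[22,28,8],[-22,28,8],[22,-28,8],[-22,-28,8]])*m,T([[118,133],[118,194],[198,130],[198,196]])),
("scene",np.array([[22,28,8],[-22,28,8],[-22,-28,8]])*m,S([[147,525],[192,556],[240,513]]))]
for o,q in((H,[.6,-.2,0]),(C,[.6,0,0])):
    for sub in (o,o[:1],o[1:]):
        x,r=fit(sub,q);print(x[:2].round(4),np.degrees(x[2]).round(2),r.round(1))
# other things
for n,u,v,z in(("top",196,257,0.02),("top",212,125,.01),("top",163,171,.0),("top",217,167,0),("top",267,112,.05),("top",25,207,.2),("top",110,207,.2),("top",65,258,.0),("top",140,258,0),("top",230,55,.3),("top",285,240,0)):print(n,u,v,z,unp(n,u,v,z).round(3))
# frame height: top corner scene px ~ (168,202)
for z in(.1,.15,.2,.25,.3):print(z,unp("scene",168,202,z).round(3),unp("top",110,207,z).round(3), unp("scene",58,275,z).round(3),unp("top",25,207,z).round(3),unp("scene",250,47,z).round(3),unp("top",415,52,z).round(3))
E
```

```text
[ 0.5428 -0.1992] 4.63 [-0.2  0.1  0.6  1.  -2.1  0.1 -1.   1.5  0.3 -0.5  0.7  0.8 -0.2 -1.9
 -0.9 -1.6 -1.4 -1.5  0.5  0.3]
[ 0.5439 -0.1995] 4.35 [ 0.  -0.6  0.6  0.2 -1.9 -0.4 -0.9  0.9  0.5 -0.7  0.7  0.6]
[ 0.5397 -0.1959] 5.06 [ 0.3 -0.3 -0.1  0.  -1.4 -0.5  0.7  1.2]
[0.5256 0.0628] -0.07 [-0.3 -0.2 -0.8  0.3 -0.2  0.7 -0.6 -0.3  0.1  0.1 -0.2 -1.1  0.9 -2.4]
[0.5259 0.0617] 0.75 [ 0.1 -0.2 -0.2  0.3  0.1  0.4  0.  -0.6]
[0.5239 0.0646] -2.26 [-0.   0.6 -1.   0.1  1.1 -0.8]
top 196 257 0.02 [0.392 0.048]
top 212 125 0.01 [0.702 0.018]
top 163 171 0.0 [0.593 0.133]
top 217 167 0 [0.602 0.006]
top 267 112 0.05 [ 0.719 -0.112]
top 25 207 0.2 [0.485 0.337]
top 110 207 0.2 [0.485 0.18 ]
top 65 258 0.0 [0.39  0.351]
top 140 258 0 [0.39  0.179]
top 230 55 0.3 [ 0.73  -0.045]
top 285 240 0 [ 0.431 -0.153]
0.1 [0.613 0.057] [0.496 0.217] [0.619 0.269] [0.496 0.395] [ 0.96  -0.627] [ 0.838 -0.436]
0.15 [0.564 0.096] [0.49  0.199] [0.569 0.286] [0.49  0.366] [ 0.876 -0.517] [ 0.812 -0.416]
0.2 [0.515 0.134] [0.485 0.18 ] [0.52  0.302] [0.485 0.337] [ 0.791 -0.407] [ 0.786 -0.396]
0.25 [0.466 0.173] [0.479 0.161] [0.47  0.319] [0.479 0.308] [ 0.706 -0.298] [ 0.76  -0.375]
0.3 [0.417 0.212] [0.473 0.143] [0.421 0.336] [0.473 0.279] [ 0.621 -0.188] [ 0.734 -0.355]
```

Call:
{"method": "jog_arm", "body": {"motion": [{"z":-4,"az":-8.5},{"z":-4,"az":-8.5},{"z":-4,"az":-8.5},{"x":2,"y":-4.5},{"x":2,"y":-4.5}], "claw": 1, "squeeze": 12}}

```text
$.motion[0]: bad value
```

Call:
{"method": "jog_arm", "body": {"motion": [{"x":0,"y":0,"z":-4,"ax":0,"ay":0,"az":-8.5},{"x":0,"y":0,"z":-4,"ax":0,"ay":0,"az":-8.5},{"x":0,"y":0,"z":-4,"ax":0,"ay":0,"az":-8.5},{"x":2,"y":-4.5,"z":0,"ax":0,"ay":0,"az":0},{"x":2,"y":-4.5,"z":0,"ax":0,"ay":0,"az":0}], "claw": 1, "squeeze": 12}}

```text
time_s: 0.6
tool_pos: [0.2403, 0.497, 0.3427]
tool_rot: [179.9, -0.0, 180.0]
force: [-0.6, -0.3, 0.3]
grip_width: 0.087
grasp_force: 0.0
```

Call:
{"method": "jog_arm", "body": {"motion": [{"x":-1.8,"y":-3,"z":0,"ax":0,"ay":0,"az":0},{"x":-1.8,"y":-3,"z":0,"ax":0,"ay":0,"az":0},{"x":-1.8,"y":-3,"z":0,"ax":0,"ay":0,"az":0},{"x":-1.8,"y":-3,"z":0,"ax":0,"ay":0,"az":0},{"x":-1.8,"y":-3,"z":0,"ax":0,"ay":0,"az":0}]}}

```text
time_s: 1.1
tool_pos: [0.3305, 0.3449, 0.3423]
tool_rot: [-180.0, -0.0, 180.0]
force: [1.1, 0.8, -0.5]
grip_width: 0.0868
grasp_force: 0.0
```

Call:
{"method": "jog_arm", "body": {"motion": [{"x":-2.6,"y":-3.1,"z":0,"ax":0,"ay":0,"az":0},{"x":-2.6,"y":-3.1,"z":0,"ax":0,"ay":0,"az":0},{"x":-2.6,"y":-3.1,"z":0,"ax":0,"ay":0,"az":0},{"x":-2.6,"y":-3.1,"z":0,"ax":0,"ay":0,"az":0},{"x":-2.6,"y":-3.1,"z":0,"ax":0,"ay":0,"az":0}]}}

```text
time_s: 1.6
tool_pos: [0.4606, 0.1898, 0.3423]
tool_rot: [180.0, -0.0, 180.0]
force: [-0.2, -0.0, 0.0]
grip_width: 0.0869
grasp_force: 0.0
```

```bash
python3 - <<'E'
import cv2,numpy as np
t=cv2.imread("pics/top0.png");s=cv2.imread("pics/scene0.png")
a=cv2.resize(t[190:270,90:210],(480,320),interpolation=cv2.INTER_CUBIC)
b=cv2.resize(s[190:340,150:240],(320,533),interpolation=cv2.INTER_CUBIC)
# slot in scene, contrast stretched
c=s[150:205,255:325].astype(float);c=np.clip(c*3-20,0,255).astype(np.uint8);c=cv2.resize(c,(350,275),interpolation=cv2.INTER_CUBIC)
m=np.zeros((600,800,3),np.uint8);m[:320,:480]=a;m[:533,480:]=b;m[322:597,:350]=c
cv2.imwrite("pics/crop2.png",m)
E
```

```text
(no output)
```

View pics/crop2.png

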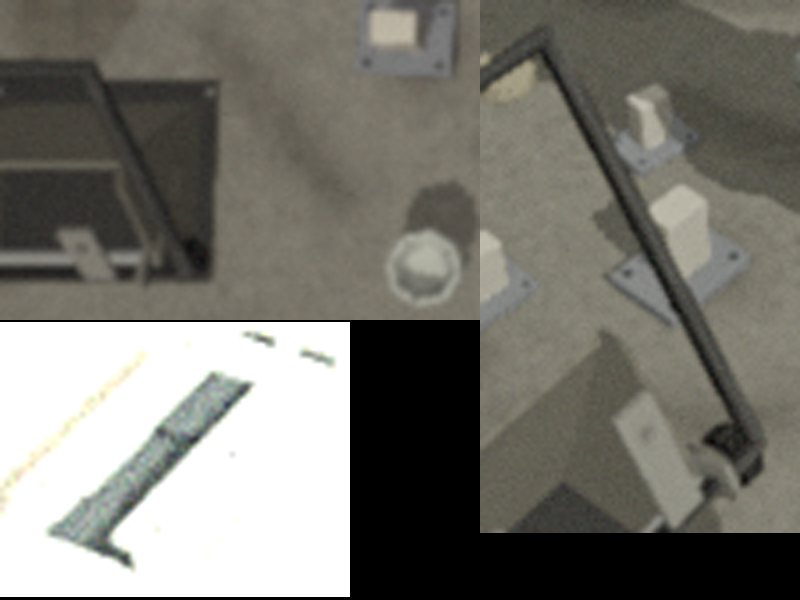

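```bash
python3 - <<'E'
from h import *
def tri(a,b):
    f=lambda X:np.r_[(proj("top",X)-a).ravel(),(proj("scene",X)-b).ravel()]
    r=least_squares(f,[.5,.1,.1]);return r.x.round(4),f(r.x).round(1)
print(tri((113.7,205.5),(168.8,197.9)),tri((141,258),(228.7,313.7)))
q=np.array([.5428,-.1992,np.radians(4.6)])
def hol(p):
    d=p-q[:2];c,s=np.cos(q[2]),np.sin(q[2]);return np.array([c*d[0]+s*d[1],-s*d[0]+c*d[1]]).round(4)
for n,u,v,z in(("scene",289.4,172.8,.013),("scene",289.4,172.8,.008),("scene",255+60/5,150+(530-322)/5,.013),("scene",255+230/5,150+(377-322)/5,.03),("scene",255+95/5,150+(497-322)/5,.013)):print(hol(unp(n,u,v,z)))
print(W(q,[[0,.079,0]]))
E
```

```text
(array([0.4821, 0.1587, 0.2393]), array([ 0.2,  0.3, -0.3, -0.1])) (array([0.3924, 0.1565, 0.0742]), array([-0.5, -0.8,  0.6,  0.1]))
[ 0.0096 -0.0484]
[ 0.0127 -0.0546]
[0.0165 0.0368]
[-0.0011 -0.0812]
[0.0157 0.009 ]
[[ 0.53646428 -0.12045447  0.        ]]
```

Call:
{"method": "jog_arm", "body": {"motion": [{"x":-1.75,"y":-3.17,"z":0,"ax":0,"ay":0,"az":0},{"x":-1.75,"y":-3.17,"z":0,"ax":0,"ay":0,"az":0},{"x":-1.75,"y":-3.17,"z":0,"ax":0,"ay":0,"az":0},{"x":-1.75,"y":-3.17,"z":0,"ax":0,"ay":0,"az":0},{"x":0,"y":0,"z":4,"ax":0,"ay":0,"az":0}]}}

```text
time_s: 2.1
tool_pos: [0.5345, 0.0583, 0.3067]
tool_rot: [-180.0, 0.6, 179.4]
force: [1.8, 0.7, -0.3]
grip_width: 0.0869
grasp_force: 0.0
```

Call:
{"method": "jog_arm", "body": {"motion": [{"x":0,"y":0,"z":4,"ax":0,"ay":0,"az":0},{"x":0,"y":0,"z":4,"ax":0,"ay":0,"az":0},{"x":0,"y":0,"z":4,"ax":0,"ay":0,"az":0},{"x":0,"y":0,"z":4,"ax":0,"ay":0,"az":0},{"x":0,"y":0,"z":2,"ax":0,"ay":0,"az":0}]}}

```text
time_s: 2.6
tool_pos: [0.5272, 0.064, 0.1185]
tool_rot: [-179.9, -0.3, 180.0]
force: [-0.9, -0.0, 0.1]
grip_width: 0.0872
grasp_force: 0.0
```

```bash
python3 - <<'E'
from cell import env
import cv2,numpy as np
t=env.read_camera("top")[...,::-1];s=env.read_camera("scene")[...,::-1]
a=cv2.resize(t[140:260,100:260],(440,330));b=cv2.resize(s[130:340,140:290],(360,504))
m=np.zeros((504,800,3),np.uint8);m[:330,:440]=a;m[:,440:]=b;cv2.imwrite("pics/crop3.png",m)
E
```

```text
(no output)
```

View pics/crop3.png

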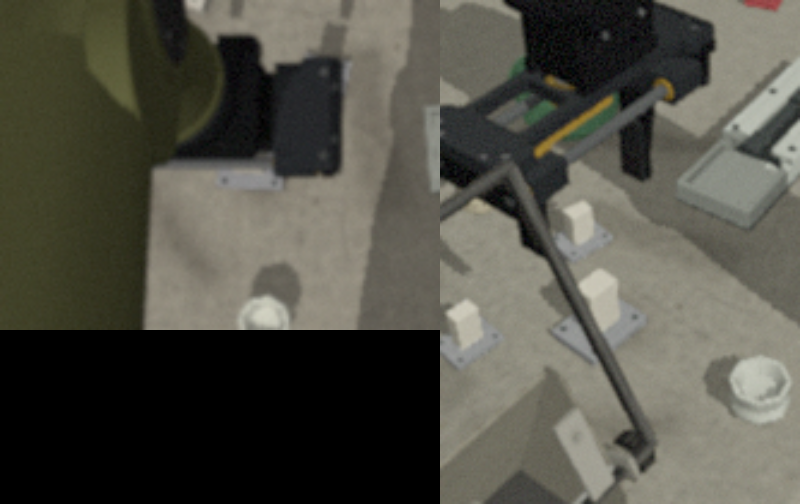

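The gripper is over the large carrier with its long side along the closing line. The frame post passes in front of it, on the -x side. The block is at scene-crop (598,300) and lies between the fingers. I'll keep descending and watch the force.

Call:
{"method": "jog_arm", "body": {"motion": [{"x":0,"y":0,"z":1,"ax":0,"ay":0,"az":0},{"x":0,"y":0,"z":1,"ax":0,"ay":0,"az":0},{"x":0,"y":0,"z":1,"ax":0,"ay":0,"az":0},{"x":0,"y":0,"z":1,"ax":0,"ay":0,"az":0},{"x":0,"y":0,"z":1,"ax":0,"ay":0,"az":0}]}}

```text
time_s: 3.2
tool_pos: [0.5301, 0.0646, 0.072]
tool_rot: [180.0, 0.0, 180.0]
force: [-0.6, 0.3, -0.1]
grip_width: 0.0869
grasp_force: 0.0
```

Call:
{"method": "jog_arm", "body": {"motion": [{"x":0,"y":0,"z":1.2,"ax":0,"ay":0,"az":0},{"x":0,"y":0,"z":1.2,"ax":0,"ay":0,"az":0},{"x":0,"y":0,"z":1.2,"ax":0,"ay":0,"az":0},{"x":0,"y":0,"z":1.1,"ax":0,"ay":0,"az":0},{"x":0,"y":0,"z":0,"ax":0,"ay":0,"az":0}]}}

```text
time_s: 3.7
tool_pos: [0.5285, 0.0642, 0.0236]
tool_rot: [-179.9, -0.2, 180.0]
force: [0.1, -0.1, -0.5]
grip_width: 0.0868
grasp_force: 0.0
```

Call:
{"method": "jog_arm", "body": {"motion": [{"x":0,"y":0,"z":0,"ax":0,"ay":0,"az":0},{"x":0,"y":0,"z":0,"ax":0,"ay":0,"az":0},{"x":0,"y":0,"z":0,"ax":0,"ay":0,"az":0},{"x":0,"y":0,"z":0,"ax":0,"ay":0,"az":0},{"x":0,"y":0,"z":0,"ax":0,"ay":0,"az":0}], "claw": -1, "squeeze": 12}}

```text
time_s: 4.2
tool_pos: [0.5302, 0.0646, 0.0259]
tool_rot: [180.0, 0.0, 180.0]
force: [-0.4, 0.5, 0.4]
grip_width: 0.055
grasp_force: 0.0
```

Call:
{"method": "jog_arm", "body": {"motion": [{"x":0,"y":0,"z":0,"ax":0,"ay":0,"az":0},{"x":0,"y":0,"z":0,"ax":0,"ay":0,"az":0},{"x":0,"y":0,"z":0,"ax":0,"ay":0,"az":0},{"x":0,"y":0,"z":0,"ax":0,"ay":0,"az":0},{"x":0,"y":0,"z":0,"ax":0,"ay":0,"az":0}]}}

```text
time_s: 4.7
tool_pos: [0.5299, 0.0647, 0.0256]
tool_rot: [180.0, 0.0, 180.0]
force: [0.1, 1.1, -0.5]
grip_width: 0.0262
grasp_force: 11.9
```

Call:
{"method": "jog_arm", "body": {"motion": [{"x":0,"y":0,"z":-2,"ax":0,"ay":0,"az":0},{"x":0,"y":0,"z":-3,"ax":0,"ay":0,"az":0},{"x":0,"y":0,"z":-2.5,"ax":0,"ay":0,"az":0},{"x":0,"y":-1.5,"z":0,"ax":0,"ay":0,"az":0},{"x":0,"y":-3,"z":0,"ax":0,"ay":0,"az":0}]}}

```text
time_s: 5.2
tool_pos: [0.5299, 0.0211, 0.1003]
tool_rot: [179.9, 0.0, -179.8]
force: [-1.0, -0.3, -3.7]
grip_width: 0.0261
grasp_force: 11.9
```

Call:
{"method": "jog_arm", "body": {"motion": [{"x":-0.3,"y":-4,"z":0,"ax":0,"ay":0,"az":0},{"x":-0.3,"y":-4,"z":0,"ax":0,"ay":0,"az":0},{"x":-0.3,"y":-4,"z":0,"ax":0,"ay":0,"az":0},{"x":-0.2,"y":-2,"z":0,"ax":0,"ay":0,"az":-2.3},{"x":0,"y":0,"z":0,"ax":0,"ay":0,"az":-2.3}]}}

```text
time_s: 5.7
tool_pos: [0.5389, -0.1267, 0.0991]
tool_rot: [-179.8, -0.1, -175.8]
force: [-0.3, -0.8, -1.7]
grip_width: 0.026
grasp_force: 11.9
```

```bash
python3 - <<'E'
from h import *
import cv2
o=env.get_obs();print(o["tool_pos"],o["tool_rot"],o["force"],o["grip_width"])
s=env.read_camera("scene")[...,::-1];t=env.read_camera("top")[...,::-1]
b=cv2.resize(s[110:230,200:340],(560,480),interpolation=cv2.INTER_CUBIC);a=cv2.resize(t[150:240,240:300],(240,360),interpolation=cv2.INTER_CUBIC)
m=np.zeros((480,800,3),np.uint8);m[:,:560]=b;m[:360,560:]=a;cv2.imwrite("pics/crop4.png",m)
E
```

```text
[ 0.53888887 -0.12672574  0.09911984] [-1.79837590e+02 -1.35187007e-01 -1.75781748e+02] [-0.28764178 -0.78723198 -1.69525435] 0.025953301312116078
```

View pics/crop4.png

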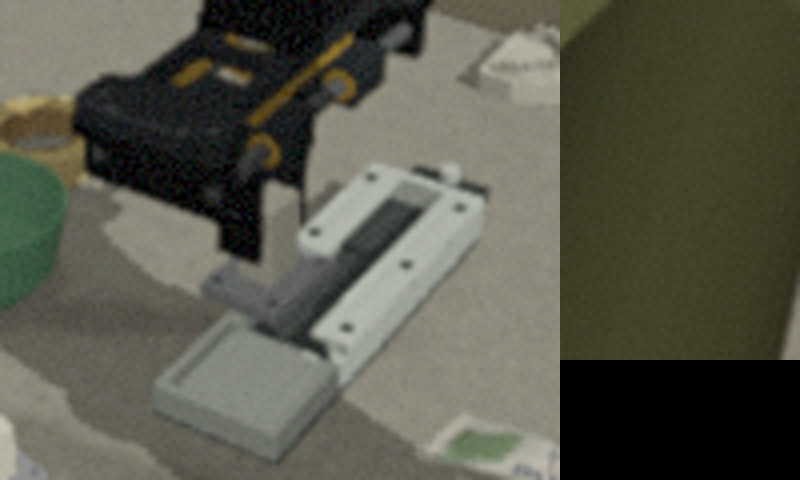

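```bash
python3 - <<'E'
from h import *
f=lambda X,Y,z:unp("scene",200+X/4-.4,110+Y/4-.4,z).round(4)
c=.0816
A=f(205,278,c);B=f(268,305,c);print("carrier +y corners",A,B,A-B,(A+B)/2)
yaw=np.radians(4.4);print("carrier centre",(A+B)/2-.028*np.array([-np.sin(yaw),np.cos(yaw)]))
A=f(155,386,.022);B=f(277,440,.022);print("holder",A,B,A-B);yaw=np.radians(4.6);print("bay",(A+B)/2-.035*np.array([-np.sin(yaw),np.cos(yaw)]))
A=f(362,168,.03);B=f(485,205,.03);print("far end",A,B)
print(env.get_obs()["tool_pos"])
E
```

```text
carrier +y corners [ 0.554  -0.1027] [ 0.5172 -0.1037] [0.0368 0.001 ] [ 0.5356 -0.1032]
carrier centre [ 0.53774813 -0.13111748]
holder [ 0.5678 -0.0793] [ 0.4958 -0.0835] [0.072  0.0042]
bay [ 0.53460696 -0.11628726]
far end [ 0.5892 -0.2977] [ 0.5129 -0.3079]
[ 0.53927516 -0.12247655  0.0989642 ]
```

The carrier hangs level over the open bay: its plate corner is at crop (205,285) and the bay rim corner at (155,388). I'll lower it gently.

Call:
{"method": "jog_arm", "body": {"motion": [{"x":0,"y":0.1,"z":1.5,"ax":0,"ay":0,"az":0},{"x":0,"y":0,"z":1.5,"ax":0,"ay":0,"az":0},{"x":0,"y":0,"z":1.5,"ax":0,"ay":0,"az":0},{"x":0,"y":0,"z":0.5,"ax":0,"ay":0,"az":0},{"x":0,"y":0,"z":0,"ax":0,"ay":0,"az":0}]}}

```text
time_s: 6.3
tool_pos: [0.5396, -0.1191, 0.0489]
tool_rot: [180.0, -0.2, -175.4]
force: [0.0, -0.2, -1.3]
grip_width: 0.0262
grasp_force: 11.9
```

Call:
{"method": "jog_arm", "body": {"motion": [{"x":0,"y":0,"z":0.2,"ax":0,"ay":0,"az":0},{"x":0,"y":0,"z":0.2,"ax":0,"ay":0,"az":0},{"x":0,"y":0,"z":0.1,"ax":0,"ay":0,"az":0},{"x":0,"y":0,"z":0,"ax":0,"ay":0,"az":0},{"x":0,"y":0,"z":0,"ax":0,"ay":0,"az":0}]}}

```text
time_s: 6.8
tool_pos: [0.5409, -0.1195, 0.0458]
tool_rot: [180.0, 0.0, -175.4]
force: [0.4, 0.4, -1.7]
grip_width: 0.0262
grasp_force: 11.9
```

Call:
{"method": "jog_arm", "body": {"motion": [{"x":0,"y":0,"z":0.2,"ax":0,"ay":0,"az":0},{"x":0,"y":0,"z":0.2,"ax":0,"ay":0,"az":0},{"x":0,"y":0,"z":0.15,"ax":0,"ay":0,"az":0},{"x":0,"y":0,"z":0,"ax":0,"ay":0,"az":0},{"x":0,"y":0,"z":0,"ax":0,"ay":0,"az":0}]}}

```text
time_s: 7.3
tool_pos: [0.5406, -0.1195, 0.04]
tool_rot: [180.0, -0.0, -175.4]
force: [-1.0, 0.4, -2.1]
grip_width: 0.0262
grasp_force: 11.9
```

Call:
{"method": "jog_arm", "body": {"motion": [{"x":0,"y":0,"z":0.05,"ax":0,"ay":0,"az":0},{"x":0,"y":0,"z":0.05,"ax":0,"ay":0,"az":0},{"x":0,"y":0,"z":0,"ax":0,"ay":0,"az":0},{"x":0,"y":0,"z":0,"ax":0,"ay":0,"az":0},{"x":0,"y":0,"z":0,"ax":0,"ay":0,"az":0}]}}

```text
time_s: 7.8
tool_pos: [0.5408, -0.1195, 0.0391]
tool_rot: [180.0, 0.0, -175.4]
force: [0.2, -0.3, -1.8]
grip_width: 0.0258
grasp_force: 11.9
```

Call:
{"method": "jog_arm", "body": {"motion": [{"x":0,"y":0,"z":0,"ax":0,"ay":0,"az":0},{"x":0,"y":0,"z":0,"ax":0,"ay":0,"az":0},{"x":0,"y":0,"z":0,"ax":0,"ay":0,"az":0},{"x":0.2,"y":0,"z":0,"ax":0,"ay":0,"az":0},{"x":0.2,"y":0,"z":0,"ax":0,"ay":0,"az":0}], "claw": -0.28}}

```text
time_s: 8.3
tool_pos: [0.5366, -0.1199, 0.0391]
tool_rot: [180.0, 0.0, -175.4]
force: [-0.2, 0.3, -0.6]
grip_width: 0.031
grasp_force: 0.0
```

```bash
python3 - <<'E'
from h import *
import cv2
o=env.get_obs();print(o["tool_pos"],o["tool_rot"],o["force"],o["grip_width"])
s=env.read_camera("scene")[...,::-1]
b=cv2.resize(s[130:230,220:330],(660,600),interpolation=cv2.INTER_CUBIC)
cv2.imwrite("pics/crop5.png",b)
E
```

```text
[ 0.53662109 -0.11985493  0.03912495] [ 1.79999456e+02  7.31326095e-03 -1.75441001e+02] [-0.21789511  0.26585123 -0.59430178] 0.03103587829874799
```

View pics/crop5.png

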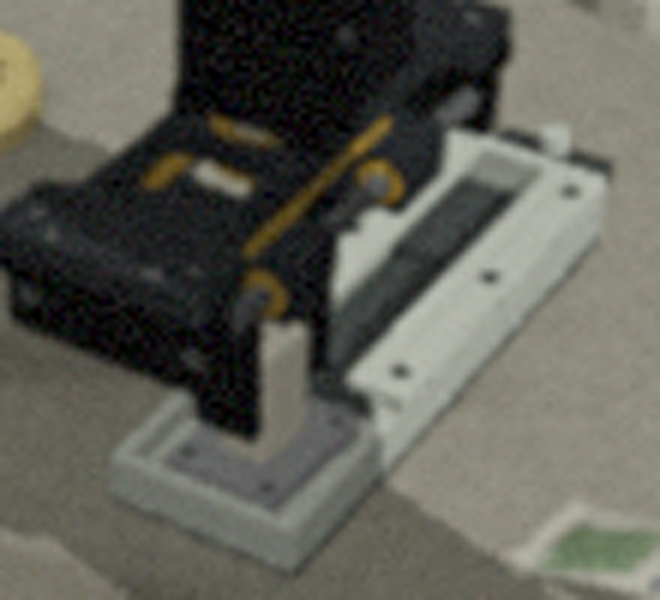

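The carrier sits flat inside the bay walls, with its plate at (270,455) and the block between the slightly opened fingers. Now I'll push gently with the trailing finger.

Call:
{"method": "jog_arm", "body": {"motion": [{"x":0,"y":-0.2,"z":0,"ax":0,"ay":0,"az":0},{"x":0,"y":-0.2,"z":0,"ax":0,"ay":0,"az":0},{"x":0,"y":-0.2,"z":0,"ax":0,"ay":0,"az":0},{"x":0,"y":-0.2,"z":0,"ax":0,"ay":0,"az":0},{"x":0,"y":-0.2,"z":0,"ax":0,"ay":0,"az":0}]}}

```text
time_s: 8.85
tool_pos: [0.5376, -0.1299, 0.0391]
tool_rot: [180.0, 0.0, -175.4]
force: [-0.0, 1.4, 0.7]
grip_width: 0.0313
grasp_force: 0.4
```

Call:
{"method": "jog_arm", "body": {"motion": [{"x":0,"y":-0.2,"z":0,"ax":0,"ay":0,"az":0},{"x":0,"y":-0.2,"z":0,"ax":0,"ay":0,"az":0},{"x":0,"y":-0.2,"z":0,"ax":0,"ay":0,"az":0},{"x":0,"y":-0.2,"z":0,"ax":0,"ay":0,"az":0},{"x":0,"y":-0.2,"z":0,"ax":0,"ay":0,"az":0}]}}

```text
time_s: 9.35
tool_pos: [0.5384, -0.1399, 0.0391]
tool_rot: [180.0, 0.0, -175.4]
force: [0.5, 0.2, 1.3]
grip_width: 0.0311
grasp_force: 0.5
```

Call:
{"method": "jog_arm", "body": {"motion": [{"x":0,"y":-0.2,"z":0,"ax":0,"ay":0,"az":0},{"x":0,"y":-0.2,"z":0,"ax":0,"ay":0,"az":0},{"x":0,"y":-0.2,"z":0,"ax":0,"ay":0,"az":0},{"x":0,"y":-0.2,"z":0,"ax":0,"ay":0,"az":0},{"x":0,"y":-0.2,"z":0,"ax":0,"ay":0,"az":0}]}}

```text
time_s: 9.85
tool_pos: [0.5392, -0.1498, 0.0391]
tool_rot: [180.0, 0.0, -175.4]
force: [-0.8, 1.1, 0.6]
grip_width: 0.0316
grasp_force: 0.6
```

Call:
{"method": "jog_arm", "body": {"motion": [{"x":0,"y":-0.2,"z":0,"ax":0,"ay":0,"az":0},{"x":0,"y":-0.2,"z":0,"ax":0,"ay":0,"az":0},{"x":0,"y":-0.2,"z":0,"ax":0,"ay":0,"az":0},{"x":0,"y":-0.2,"z":0,"ax":0,"ay":0,"az":0},{"x":0,"y":-0.2,"z":0,"ax":0,"ay":0,"az":0}]}}

```text
time_s: 10.35
tool_pos: [0.5398, -0.1599, 0.0389]
tool_rot: [-180.0, -0.0, -175.4]
force: [0.6, 0.6, -0.3]
grip_width: 0.0316
grasp_force: 0.3
```

Call:
{"method": "jog_arm", "body": {"motion": [{"x":0,"y":-0.2,"z":0,"ax":0,"ay":0,"az":0},{"x":0,"y":-0.2,"z":0,"ax":0,"ay":0,"az":0},{"x":0,"y":-0.2,"z":0,"ax":0,"ay":0,"az":0},{"x":0,"y":-0.2,"z":0,"ax":0,"ay":0,"az":0},{"x":0,"y":-0.2,"z":0,"ax":0,"ay":0,"az":0}]}}

```text
time_s: 10.85
tool_pos: [0.5407, -0.1699, 0.039]
tool_rot: [180.0, 0.0, -175.4]
force: [0.4, 0.2, -1.6]
grip_width: 0.0313
grasp_force: 0.3
```

Call:
{"method": "jog_arm", "body": {"motion": [{"x":0,"y":-0.2,"z":0,"ax":0,"ay":0,"az":0},{"x":0,"y":-0.2,"z":0,"ax":0,"ay":0,"az":0},{"x":0,"y":-0.2,"z":0,"ax":0,"ay":0,"az":0},{"x":0,"y":-0.2,"z":0,"ax":0,"ay":0,"az":0},{"x":0,"y":-0.2,"z":0,"ax":0,"ay":0,"az":0}]}}

```text
time_s: 11.35
tool_pos: [0.5415, -0.1798, 0.0391]
tool_rot: [180.0, 0.0, -175.4]
force: [-0.3, 1.8, -0.6]
grip_width: 0.0314
grasp_force: 0.3
```

Call:
{"method": "jog_arm", "body": {"motion": [{"x":0,"y":-0.2,"z":0,"ax":0,"ay":0,"az":0},{"x":0,"y":-0.2,"z":0,"ax":0,"ay":0,"az":0},{"x":0,"y":-0.2,"z":0,"ax":0,"ay":0,"az":0},{"x":0,"y":-0.2,"z":0,"ax":0,"ay":0,"az":0},{"x":0,"y":-0.2,"z":0,"ax":0,"ay":0,"az":0}]}}

```text
time_s: 11.85
tool_pos: [0.5425, -0.1897, 0.0392]
tool_rot: [180.0, 0.0, -175.4]
force: [-0.1, 1.3, 1.1]
grip_width: 0.031
grasp_force: 0.6
```

Call:
{"method": "jog_arm", "body": {"motion": [{"x":0,"y":-0.1,"z":0,"ax":0,"ay":0,"az":0},{"x":0,"y":-0.1,"z":0,"ax":0,"ay":0,"az":0},{"x":0,"y":-0.1,"z":0,"ax":0,"ay":0,"az":0},{"x":0,"y":-0.1,"z":0,"ax":0,"ay":0,"az":0},{"x":0,"y":-0.1,"z":0,"ax":0,"ay":0,"az":0}]}}

```text
time_s: 12.35
tool_pos: [0.5427, -0.1945, 0.039]
tool_rot: [180.0, 0.0, -175.4]
force: [-0.2, 0.7, 0.0]
grip_width: 0.0317
grasp_force: 0.4
```

Call:
{"method": "jog_arm", "body": {"motion": [{"x":0,"y":-0.1,"z":0,"ax":0,"ay":0,"az":0},{"x":0,"y":-0.1,"z":0,"ax":0,"ay":0,"az":0},{"x":0,"y":-0.1,"z":0,"ax":0,"ay":0,"az":0},{"x":0,"y":-0.1,"z":0,"ax":0,"ay":0,"az":0},{"x":0,"y":-0.1,"z":0,"ax":0,"ay":0,"az":0}]}}

```text
time_s: 12.85
tool_pos: [0.543, -0.1995, 0.0389]
tool_rot: [180.0, -0.0, -175.4]
force: [-0.0, 1.1, -0.7]
grip_width: 0.0316
grasp_force: 0.5
```

Call:
{"method": "jog_arm", "body": {"motion": [{"x":0,"y":-0.1,"z":0,"ax":0,"ay":0,"az":0},{"x":0,"y":-0.1,"z":0,"ax":0,"ay":0,"az":0},{"x":0,"y":-0.1,"z":0,"ax":0,"ay":0,"az":0},{"x":0,"y":-0.1,"z":0,"ax":0,"ay":0,"az":0},{"x":0,"y":-0.1,"z":0,"ax":0,"ay":0,"az":0}]}}

```text
time_s: 13.35
tool_pos: [0.5436, -0.2048, 0.0391]
tool_rot: [-180.0, 0.0, -175.5]
force: [0.4, 0.8, -0.3]
grip_width: 0.0315
grasp_force: 0.2
```

Call:
{"method": "jog_arm", "body": {"motion": [{"x":0,"y":-0.1,"z":0,"ax":0,"ay":0,"az":0},{"x":0,"y":-0.1,"z":0,"ax":0,"ay":0,"az":0},{"x":0,"y":-0.1,"z":0,"ax":0,"ay":0,"az":0},{"x":0,"y":-0.1,"z":0,"ax":0,"ay":0,"az":0},{"x":0,"y":-0.1,"z":0,"ax":0,"ay":0,"az":0}]}}

```text
time_s: 13.85
tool_pos: [0.5439, -0.2096, 0.039]
tool_rot: [180.0, -0.0, -175.4]
force: [-0.5, 0.9, -0.5]
grip_width: 0.0316
grasp_force: 0.3
```

Call:
{"method": "jog_arm", "body": {"motion": [{"x":0,"y":-0.1,"z":0,"ax":0,"ay":0,"az":0},{"x":0,"y":-0.1,"z":0,"ax":0,"ay":0,"az":0},{"x":0,"y":-0.1,"z":0,"ax":0,"ay":0,"az":0},{"x":0,"y":-0.1,"z":0,"ax":0,"ay":0,"az":0},{"x":0,"y":-0.1,"z":0,"ax":0,"ay":0,"az":0}]}}

```text
time_s: 14.35
tool_pos: [0.5443, -0.2146, 0.0391]
tool_rot: [180.0, 0.0, -175.4]
force: [-0.6, 0.8, -0.7]
grip_width: 0.0312
grasp_force: 0.3
```

Call:
{"method": "jog_arm", "body": {"motion": [{"x":0,"y":-0.1,"z":0,"ax":0,"ay":0,"az":0},{"x":0,"y":-0.1,"z":0,"ax":0,"ay":0,"az":0},{"x":0,"y":-0.1,"z":0,"ax":0,"ay":0,"az":0},{"x":0,"y":-0.1,"z":0,"ax":0,"ay":0,"az":0},{"x":0,"y":-0.1,"z":0,"ax":0,"ay":0,"az":0}]}}

```text
time_s: 14.85
tool_pos: [0.5447, -0.2196, 0.0391]
tool_rot: [180.0, 0.0, -175.4]
force: [-0.3, 0.1, -0.5]
grip_width: 0.0312
grasp_force: 0.3
```

Call:
{"method": "jog_arm", "body": {"motion": [{"x":0,"y":-0.1,"z":0,"ax":0,"ay":0,"az":0},{"x":0,"y":-0.1,"z":0,"ax":0,"ay":0,"az":0},{"x":0,"y":-0.1,"z":0,"ax":0,"ay":0,"az":0},{"x":0,"y":-0.1,"z":0,"ax":0,"ay":0,"az":0},{"x":0,"y":-0.1,"z":0,"ax":0,"ay":0,"az":0}]}}

```text
time_s: 15.35
tool_pos: [0.5451, -0.2246, 0.0391]
tool_rot: [180.0, 0.0, -175.4]
force: [0.1, 0.3, -0.0]
grip_width: 0.032
grasp_force: 0.3
```

Call:
{"method": "jog_arm", "body": {"motion": [{"x":0,"y":-0.1,"z":0,"ax":0,"ay":0,"az":0},{"x":0,"y":-0.1,"z":0,"ax":0,"ay":0,"az":0},{"x":0,"y":-0.1,"z":0,"ax":0,"ay":0,"az":0},{"x":0,"y":-0.1,"z":0,"ax":0,"ay":0,"az":0},{"x":0,"y":-0.1,"z":0,"ax":0,"ay":0,"az":0}]}}

```text
time_s: 15.85
tool_pos: [0.5454, -0.227, 0.0392]
tool_rot: [179.8, -0.1, -175.4]
force: [-3.4, 7.9, 5.2]
grip_width: 0.0312
grasp_force: 3.8
```

The push met resistance at 8 N, so I'll back off and look.

Call:
{"method": "jog_arm", "body": {"motion": [{"x":0,"y":0.2,"z":0,"ax":0,"ay":0,"az":0},{"x":0,"y":0.2,"z":0,"ax":0,"ay":0,"az":0},{"x":0,"y":0.1,"z":0,"ax":0,"ay":0,"az":0},{"x":0,"y":0,"z":0,"ax":0,"ay":0,"az":0},{"x":0,"y":0,"z":0,"ax":0,"ay":0,"az":0}]}}

```text
time_s: 16.35
tool_pos: [0.5451, -0.225, 0.0391]
tool_rot: [-180.0, 0.0, -175.5]
force: [-0.2, 0.2, -0.4]
grip_width: 0.0316
grasp_force: 0.0
```

```bash
python3 - <<'E'
from h import *
import cv2
o=env.get_obs();print(o["tool_pos"],o["tool_rot"],o["force"],o["grip_width"],o["grasp_force"])
s=env.read_camera("scene")[...,::-1]
b=cv2.resize(s[130:230,220:350],(780,600),interpolation=cv2.INTER_CUBIC)
cv2.imwrite("pics/crop6.png",b)
E
```

```text
[ 0.54510683 -0.22496899  0.03912386] [-1.79966654e+02  1.55892707e-02 -1.75456946e+02] [-0.1803469   0.21080218 -0.36025219] 0.0315524912853021 0.0
```

View pics/crop6.png

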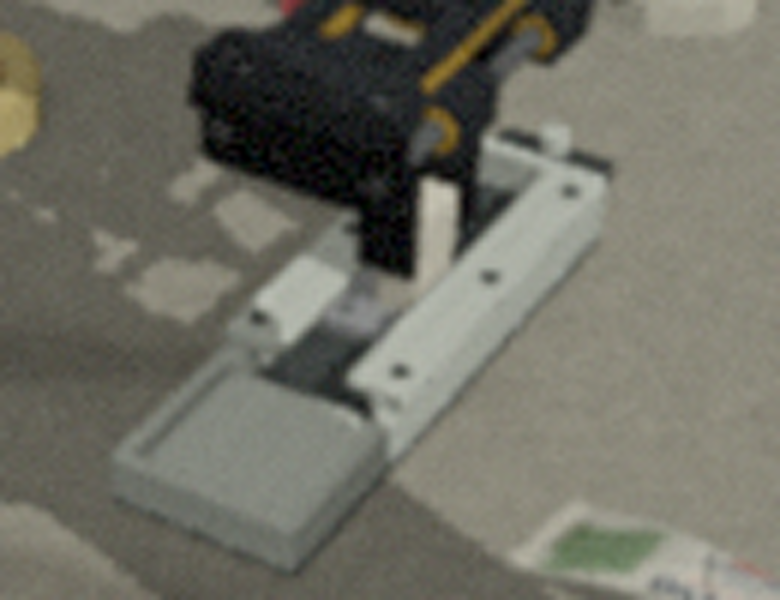

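The block stands upright in the slot at (438,230), and the plate is visible behind it at (355,305). I'll check that it's really captive by pushing it back gently.

Call:
{"method": "jog_arm", "body": {"motion": [{"x":0,"y":0.2,"z":0,"ax":0,"ay":0,"az":0},{"x":0,"y":0.2,"z":0,"ax":0,"ay":0,"az":0},{"x":0,"y":0.1,"z":0,"ax":0,"ay":0,"az":0},{"x":0,"y":0.1,"z":0,"ax":0,"ay":0,"az":0},{"x":0,"y":0.1,"z":0,"ax":0,"ay":0,"az":0}]}}

```text
time_s: 16.9
tool_pos: [0.5445, -0.2176, 0.0391]
tool_rot: [-180.0, 0.0, -175.4]
force: [-0.0, -1.1, -0.0]
grip_width: 0.0315
grasp_force: 0.3
```

Call:
{"method": "jog_arm", "body": {"motion": [{"x":0,"y":0.1,"z":0,"ax":0,"ay":0,"az":0},{"x":0,"y":0.1,"z":0,"ax":0,"ay":0,"az":0},{"x":0,"y":0.1,"z":0,"ax":0,"ay":0,"az":0},{"x":0,"y":0,"z":0,"ax":0,"ay":0,"az":0},{"x":0,"y":0,"z":0,"ax":0,"ay":0,"az":0}]}}

```text
time_s: 17.4
tool_pos: [0.5446, -0.2167, 0.0398]
tool_rot: [-179.8, 0.1, -175.5]
force: [-0.7, -5.2, 1.9]
grip_width: 0.0314
grasp_force: 2.6
```

The carrier is captive at both ends, with about 4 mm of play, so it's in the pocket. I'll centre the fingers, open them and retreat.

Call:
{"method": "jog_arm", "body": {"motion": [{"x":0,"y":-0.2,"z":0,"ax":0,"ay":0,"az":0},{"x":0,"y":-0.2,"z":0,"ax":0,"ay":0,"az":0},{"x":0,"y":-0.1,"z":0,"ax":0,"ay":0,"az":0},{"x":0,"y":0,"z":0,"ax":0,"ay":0,"az":0},{"x":0,"y":0,"z":0,"ax":0,"ay":0,"az":0}]}}

```text
time_s: 17.9
tool_pos: [0.5446, -0.2188, 0.0388]
tool_rot: [180.0, -0.0, -175.4]
force: [0.8, 0.6, 0.3]
grip_width: 0.0314
grasp_force: 0.0
```

Call:
{"method": "jog_arm", "body": {"motion": [{"x":0,"y":0,"z":0,"ax":0,"ay":0,"az":0},{"x":0,"y":0,"z":0,"ax":0,"ay":0,"az":0},{"x":0,"y":0,"z":0,"ax":0,"ay":0,"az":0},{"x":0,"y":0,"z":0,"ax":0,"ay":0,"az":0},{"x":0,"y":0,"z":-0.5,"ax":0,"ay":0,"az":0}], "claw": 0.2}}

```text
time_s: 18.4
tool_pos: [0.5441, -0.2193, 0.0436]
tool_rot: [180.0, -0.1, -175.4]
force: [-1.0, -0.6, 0.3]
grip_width: 0.0515
grasp_force: 0.0
```

Call:
{"method": "jog_arm", "body": {"motion": [{"x":0,"y":0,"z":-1,"ax":0,"ay":0,"az":0},{"x":0,"y":0,"z":-2,"ax":0,"ay":0,"az":0},{"x":0,"y":0,"z":-3,"ax":0,"ay":0,"az":0},{"x":0,"y":0,"z":-4,"ax":0,"ay":0,"az":0},{"x":0,"y":0,"z":-2,"ax":0,"ay":0,"az":0}]}}

```text
time_s: 18.9
tool_pos: [0.5462, -0.2205, 0.1686]
tool_rot: [-179.9, 0.3, -175.5]
force: [-0.1, -0.4, 0.3]
grip_width: 0.0521
grasp_force: 0.0
```

```bash
python3 - <<'E'
from h import *
import cv2
o=env.get_obs();print(o["tool_pos"],o["force"])
s=env.read_camera("scene")[...,::-1]
b=cv2.resize(s[130:230,220:350],(780,600),interpolation=cv2.INTER_CUBIC)
cv2.imwrite("pics/crop7.png",b)
q=[.5428,-.1992,np.radians(4.6)]
for z in(.058,.063):print(z,((proj("scene",W(q,[[a,b-.024,z] for a in(-.009,.009) for b in(-.013,.013)]))-[220,130])*6).round(0).tolist())
E
```

```text
[ 0.54616482 -0.22053794  0.16857576] [-0.12922774 -0.411915    0.32274603]
0.058 [[453.0, 187.0], [418.0, 222.0], [409.0, 171.0], [373.0, 206.0]]
0.063 [[454.0, 175.0], [418.0, 210.0], [409.0, 160.0], [373.0, 194.0]]
```

View pics/crop7.png

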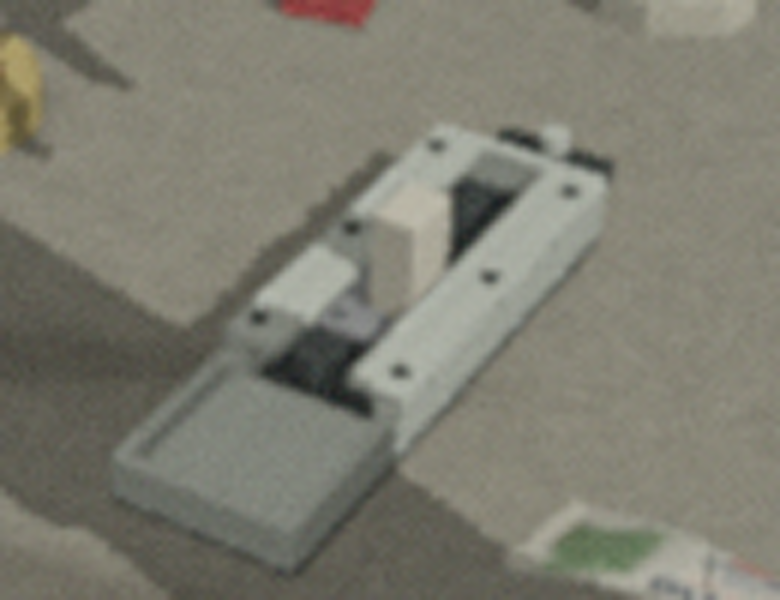

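The block stands upright and free in the slot. Its top corners, at crop (410,228) and (452,193), fit the lower (dropped) height, and the gripper is clear of it.

```bash
python3 -c "
from cell import env
print(env.sign_off())"
```

```text
the job is handed in; nothing more can be done
None
```

The largest carrier was set in the bay, slid gently along the channel (highest force reading about 10 N) and dropped into the pocket. I let go of it there and handed the job in at about 19 s; the hand-in returned no verdict.

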